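# Load a tape roll on the bench dispenser and snap its spindle shut

### The job

Take the yellow tape roll out of the plywood rack and hang it on the tilted-up spindle of the grey tape dispenser, so that it sits between the hinge and the spring clips. Then press the spindle down by its red knob until it snaps fully home in the pair of spring clips, and leave the blue roll standing in the rack.

Things in the scene. Friction and masses are not known exactly. Their poses are not given: they have to be found in the camera images.
- roll_yellow_center (a point): Centre, on its axis, of the yellow tape roll: rigid ring, 80 mm outside, 40 mm clear bore, 20 mm wide, 0.1 kg. Stands loose on edge in a rack slot, centre 48 mm above the table. Its y axis is the bore's axis (level), z up. Pinch its flat faces from above, at the top of the wall; fingers reaching over 20 mm below its top cover part of the bore.
- roll_blue_center (a point): Centre of the blue tape roll, the same size as the yellow one, standing in the other slot. It stays there.
- rack: Fixed plywood rack, 94 x 200 mm, origin at the centre of its underside. Two slots across it at y = -48 and +48 mm, 24 mm wide, floor 8 mm above the table, side walls up to 32 mm above the table, low dark chocks before and behind the roll. Either roll may be in either slot.
- dispenser: Fixed tape dispenser: grey base plate 100 mm (x) by 190 mm (y), 10 mm thick, origin on the table. Grey hinge fork at y = -85 mm, 34 mm wide, 90 mm high. Black clip block at y = +43 mm, 30 x 32 mm, with a pair of steel C-shaped spring clips open upwards, tips 92 mm above the table.
- spindle_axis (a point): Point on the spindle's hinge, 78 mm above the table; y runs along the spindle to the knob and tilts with it, x is the hinge line. Aluminium rod, 12 mm diameter; 24 mm collar at 16 to 20 mm along it; clips close round it at 118 and 138 mm; red knob from 154 to 176 mm (its end). The roll belongs between collar and clips.
- knob (a point): Centre of the red knob (18 mm diameter) on the free end of the spindle, 165 mm along it. It is pressed from above.
- spindle (a joint): Spindle tilt, rad: 0 = level, home in the clips (a firm stop), positive = free end raised. Starts at 0.52 to 0.65 and stays where left (about 2 N at the knob moves it). Clips resist from about 0.1 to 0.04 rad (some 5 to 12 N more), then it snaps to 0. The roll can be threaded only while it is raised.
Things that resemble listed ones, but are neither listed nor needed, are in the scene too. Of the things that look like the part that bears roll_yellow_center, the middle-sized one is meant.

How it is judged:
On the way:
1. the yellow roll is threaded on the spindle, between collar and clips (y of roll_yellow_center in the frame of spindle_axis between 0.02 and 0.108 m and x of roll_yellow_center in the frame of spindle_axis between -0.018 and 0.018 m and z of roll_yellow_center in the frame of spindle_axis between -0.019 and 0.018 m), for 0.2 s.
At the end, for the whole second after the job is handed in: The yellow roll hangs on the spindle, rod through its bore, its centre 20 to 108 mm from the hinge along the rod (between collar and clips) and within 18 mm of its axis; the spindle is down in the clips (tilt under 0.03 rad); the blue roll is within 20 mm of its start (all of step 1 and value of joint spindle below 0.03 rad and distance of roll_blue_center from where it was at the start of the episode below 0.02 m); the robot touches nothing.
It fails at once if the blue roll is knocked or lifted out of the rack (distance of roll_blue_center from where it was at the start of the episode above 0.03 m).
It also fails if it takes over 54 s, if anything falls off the work surface, if the arm or the gripper's body presses on something with over 40 N, if the wrist force passes 120 N, or if a joint passes its speed limit or range.

### The arm

A 7-joint arm with a two-finger parallel gripper is mounted at the origin on a cart in front of the work surface, level with it; the furniture and walls round the work are solid. World frame = base frame: x ahead of the robot, y to its left, z up, the work surface at z = 0. Lengths are in m, angles in rad, forces in N, time in s.
With the tool pointing down it reaches from about 0.425 to 1.025 m from the base axis. Payload 9.4 kg.
Tool frame: the origin (TCP) lies between the finger pads; the fingertips stand 11 mm ahead of it and the grasp point (between the pads) lies 8 mm behind it (robot.tips_ahead is the distance from the TCP to the fingertips, in m); z points along the fingers, y is the direction in which the jaws open and shut (so a half turn about z gives the same grasp; the last joint's range is limited). The gripper opens to 93 mm and grips with 3 to 60 N. Pads are 15 mm wide; open, the fingers measure 128 mm over their backs; the gripper's body (75 mm by 188 mm) begins 65 mm behind the grasp point.
Start: joints at [1.148, 0.599, -0.003, 1.599, 0.002, 0.943, -0.08], TCP at [0.246, -0.682, 0.23] pointing down, gripper open.
Joint ranges: [-2.57, 2.57], [-0.35, 1.97], [-1.29, 1.29], [0.11, 2.56], [-1.05, 4.19], [0.11, 1.86], [-2.63, 2.63]. Speed limits (rad/s): [2.22, 2.22, 3.01, 3.01, 3.14, 3.14, 3.14].

### API

Orientations are given as a unit quaternion [x, y, z, w].
In Python, from plant import robot gives the robot as it stands. The module is installed in compiled form; this text tells all that it offers.
- The arm moves only by the shell command python3 -m pendant 'ROWS' [FORCE]. ROWS is JSON, a list of rows, each a list of 3 entries, a list of its own where there are three numbers: the closure, from 0 (fully open) to 1 (shut), then the shift along the tool's x, y, z in mm, then the turn about the tool's z in rad. In form: [[grip, [dx, dy, dz], yaw], ...]. A call has 1 to 12 rows; each row is the pose to reach, as a shift and turn from the pose commanded when the call began, along the tool's axes at that moment; what a row does not reach only later rows make up. A row lasts 1/8 s, in which the tool goes at most 62.5 mm and 10.7 degrees, less where a joint would pass 70% of its speed; a pose out of reach is approached as far as the arm can. A call with a gripper value outside its range is refused whole. The fingers move at their own pace and stop on an object; FORCE is the grip in N (left out, the last holds). Time passes only in rows, so rows that repeat a pose let the fingers close. It gives the time, the measured TCP pose, the force and the opening at its end, in the units of the state.
- robot.get_state(): the state, without advancing time (a new reading comes with each control period).
- robot.camera(name): name is "scene" or "top" or "wrist"; returns a dict with "frame" (384x512x3 uint8, blue, green, red), "fov_y" (degrees; the focal length in pixels is half the picture's height over the tangent of half this angle, whatever the lens; pixels are square), "cx", "cy" (the principal point, pixels), "k1" (the pictures are not rectified: a ray, as slopes to the right and down, at radius r is drawn at 1 + k1 r^2 times it, then the intrinsics apply), "R" (3x3) and "t" (3): a world point X has camera coordinates R X + t. Camera axes: x right, y down, z forward; pixel columns grow to the right and rows downward; lengths in m; the calibration is good to about 2 mm. A picture is of the moment at which its call begins. There is no depth.
- robot.job_done(): hands the job in, once; it reports no verdict.
The state is a dict: "time": time; "q": joint angles; "joint_vel": joint speeds; "joint_efforts": joint torques, N m; "tool_pos": TCP position; "tool_rot": TCP orientation; "ft_force": force on the tool from outside, world axes, zero at the start; "ft_torque": the same for the moment, N m; "grip_width": opening from 0.0 (shut) to 1.0 (fully open).
Only numpy, scipy, OpenCV 4.12 (cv2) and the standard library are available. Lean on these libraries where they do the work, as an engineer would, in place of code of your own. Each camera call takes 0.05 s, during which the arm holds its last target.

## Working session

There is one attempt and no reset: what is moved stays moved. The work goes in short steps, Python scripts to look and compute and a shell command to move; the robot and the scene stay as the last step left them, time stands still between calls to the robot, and variables do not carry over. Pictures are saved under pics/ and viewed, and the job is handed in when it is done.

```bash
mkdir -p pics
python3 - <<'E'
from plant import robot
import cv2,pickle
d={}
for n in ("scene","top","wrist"):
    c=robot.camera(n);d[n]=c;cv2.imwrite(f"pics/a_{n}.png",c["frame"]);print(n,c["fov_y"],c["cx"],c["cy"],c["k1"])
pickle.dump(d,open("a.pkl","wb"))
s=robot.get_state();print(s)
E
```

```text
scene 57.75841146860915 261.6327164922631 190.416237586468 -0.008066846473626514
top 45.616254995578885 260.91245015037447 182.84945501758423 -0.14611807823992706
wrist 61.38079163645329 257.51025275826794 184.73817755734797 -0.020575678129737516
{'time': 0.15, 'q': array([ 1.14831088,  0.59993041, -0.00253461,  1.59991696,  0.00178617,
        0.94283883, -0.0797735 ]), 'joint_vel': array([ 0.00093565, -0.00264589,  0.00143483, -0.00309696, -0.00114902,
       -0.00081006,  0.00032241]), 'joint_efforts': array([ 2.59400345e-03, -7.65581131e+01,  1.49874017e+00, -2.52559662e+01,
       -5.22906741e-02,  1.49400230e-02,  1.13179826e-04]), 'tool_pos': array([ 0.2456141 , -0.68178885,  0.22897676]), 'tool_rot': array([ 9.85085126e-01,  1.72066837e-01, -1.42851380e-04, -5.26662490e-04]), 'ft_force': array([ 0.49522181,  0.14502551, -0.24524538]), 'ft_torque': array([ 0.01067169,  0.05286203, -0.02319355]), 'grip_width': 0.9982592201323743}
```

View pics/a_scene.png

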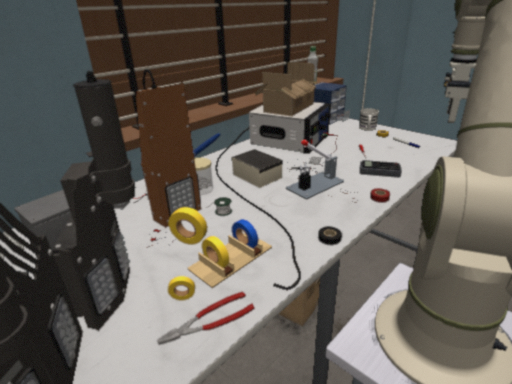

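View pics/a_top.png

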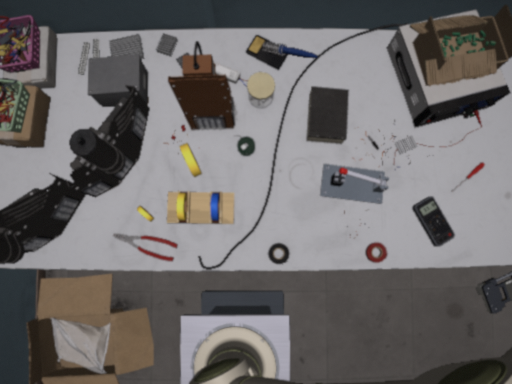

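View pics/a_wrist.png

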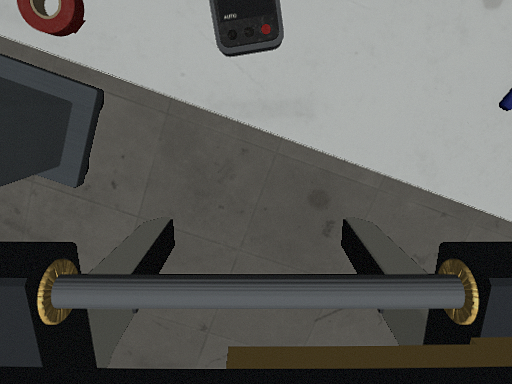

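The scene and top views show the rack near top-pixel (201,208), with the yellow roll at (182,207) and the blue one at (215,208). The dispenser is near (352,184), with its knob at about (343,171). Two look-alike yellow rings, one large and one small, lie elsewhere. Next I'll enlarge the crops.

```bash
cat > h.py <<'E'
import numpy as np,cv2,pickle
def K(c):
    f=c["frame"].shape[0]/2/np.tan(np.radians(c["fov_y"])/2);return f
def proj(c,X):
    X=np.atleast_2d(X);p=X@np.array(c["R"]).T+np.array(c["t"]);s=p[:,:2]/p[:,2:];r2=(s**2).sum(1,keepdims=True)
    return s*(1+c["k1"]*r2)*K(c)+[c["cx"],c["cy"]]
def ray(c,uv):
    f=K(c);cam=np.array([[f,0,c["cx"]],[0,f,c["cy"]],[0,0,1]])
    d=(np.array(uv,float)-[c["cx"],c["cy"]])/f;s=d.copy()
    for _ in range(30): s=d/(1+c["k1"]*(s@s))
    R=np.array(c["R"]);o=-R.T@np.array(c["t"]);v=R.T@np.append(s,1);return o,v
def onz(c,uv,z):
    o,v=ray(c,uv);return o+v*(z-o[2])/v[2]
def crop(c,x0,y0,w,h,s,name,grid=10):
    im=cv2.resize(c["frame"][y0:y0+h,x0:x0+w],None,fx=s,fy=s,interpolation=cv2.INTER_CUBIC)
    for i in range(w):
        if (x0+i)%grid==0:
            cv2.line(im,(int((i+.5)*s),0),(int((i+.5)*s),6),(0,0,255),1);cv2.putText(im,str(x0+i),(int((i+.5)*s),18),0,.35,(0,0,255),1)
    for j in range(h):
        if (y0+j)%grid==0:
            cv2.line(im,(0,int((j+.5)*s)),(6,int((j+.5)*s)),(0,0,255),1);cv2.putText(im,str(y0+j),(8,int((j+.5)*s)+4),0,.35,(0,0,255),1)
    cv2.imwrite(name,im)
E
python3 - <<'E'
from h import *
d=pickle.load(open("a.pkl","rb"))
crop(d["top"],155,180,90,55,8,"pics/b_rack.png")
crop(d["top"],312,155,80,55,9,"pics/b_disp.png")
crop(d["scene"],280,130,70,72,8,"pics/b_sdisp.png")
crop(d["scene"],180,210,100,75,8,"pics/b_srack.png")
for n in ("top","scene","wrist"):
    c=d[n];print(n,-np.array(c["R"]).T@c["t"])
E
```

```text
top [ 0.32655395 -0.06930982  1.36128098]
scene [-0.06544601  0.54514564  0.5606208 ]
wrist [ 0.31435351 -0.65576691  0.38506721]
```

View pics/b_rack.png

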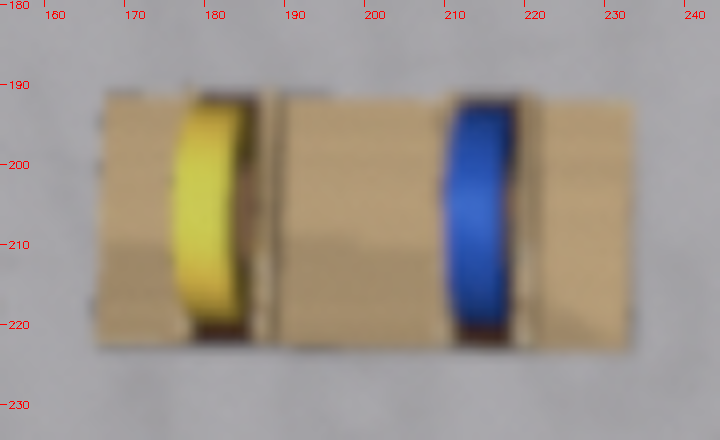

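View pics/b_disp.png

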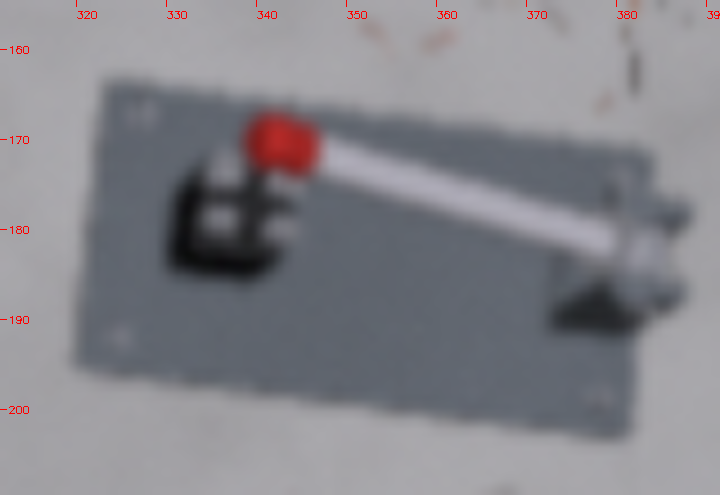

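View pics/b_sdisp.png

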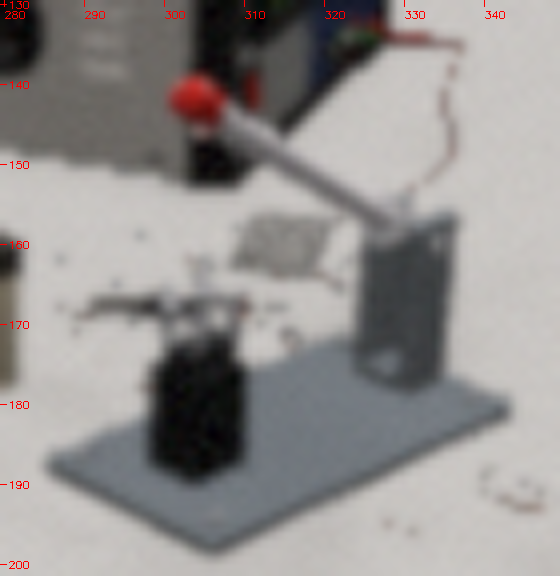

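View pics/b_srack.png

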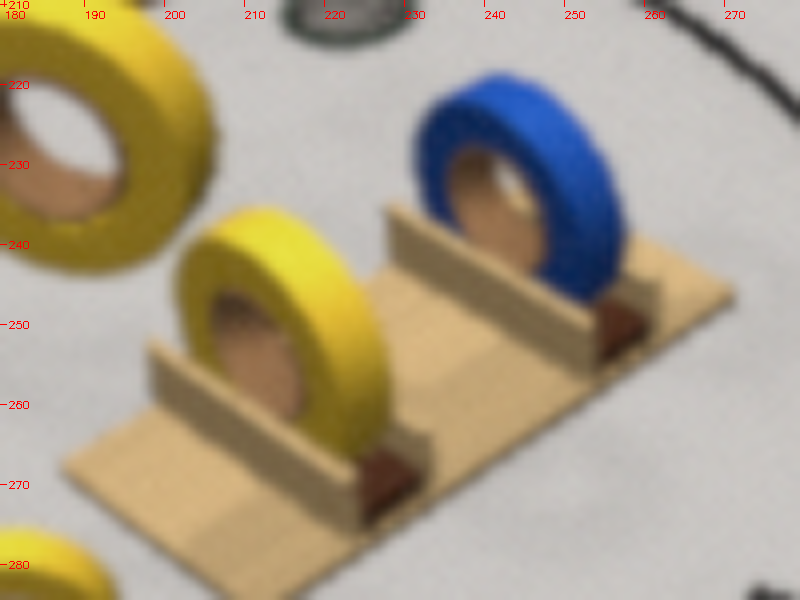

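```bash
cat > fit.py <<'E'
from h import *
from scipy.optimize import least_squares
d=pickle.load(open("a.pkl","rb"));T=d["top"];S=d["scene"]
c8=lambda x,y,x0,y0,s:(x0+x/s-.5,y0+y/s-.5)
def fitpose(obs,x0):
    def pts(p,L):
        L=np.array(L,float);c,s=np.cos(p[2]),np.sin(p[2]);return np.array([p[0]+c*L[0]-s*L[1],p[1]+s*L[0]+c*L[1],L[2]])
    f=lambda p:np.concatenate([proj(c,pts(p,L))[0]-uv for c,uv,L in obs])
    r=least_squares(f,x0);return r.x,r.fun.reshape(-1,2)
# rack: which z? try .004..,
for z in (0.0,.008):
    r4=[(105,95),(633,102),(632,348),(97,346)];
    P=np.array([onz(T,c8(*q,155,180,8),z) for q in r4]);print("rack",z,P[:,:2].round(4).tolist(),P.mean(0).round(4),np.linalg.norm(P[0]-P[1]),np.linalg.norm(P[1]-P[2]),np.linalg.norm(P[0]-P[3]),
      np.degrees(np.arctan2(*(P[0]-P[1])[[0,1]]*np.array([-1,1]))))
# dispenser z=.01
q4=[(105,80),(653,152),(632,438),(72,365)]
P=np.array([onz(T,c8(*q,312,155,9),.01) for q in q4]);print("disp",P[:,:2].round(4).tolist(),P.mean(0).round(4),np.linalg.norm(P[0]-P[1]),np.linalg.norm(P[1]-P[2]),np.linalg.norm(P[0]-P[3]))
print("yellow crown",[onz(T,(u,206),.088).round(4) for u in (176.1,183.9)],"blue crown",[onz(T,(u,206),.088).round(4) for u in (210,217.5)])
for u,v in((180.5,192),(180.5,219.5),(214,192),(214,220)):print(onz(T,(u,v),.048).round(4))
# +y of dispenser points image left; x is up
obs=[(T,c8(*q4[0],312,155,9),(.05,.095,.01)),(T,c8(*q4[1],312,155,9),(.05,-.095,.01)),(T,c8(*q4[2],312,155,9),(-.05,-.095,.01)),(T,c8(*q4[3],312,155,9),(-.05,.095,.01)),
 (S,c8(48,463,280,130,8),(.05,.095,.01)),(S,c8(212,546,280,130,8),(-.05,.095,.01)),(S,c8(510,405,280,130,8),(-.05,-.095,.01))]
p,res=fitpose(obs,[.7,-.3,0]);print(p,np.degrees(p[2]));print(res.round(2))
# hinge & knob
cs,sn=np.cos(p[2]),np.sin(p[2])
H=lambda L:np.array([p[0]+cs*L[0]-sn*L[1],p[1]+sn*L[0]+cs*L[1],L[2]])
ku=c8(283,147,312,155,9);ks=c8(197,98,280,130,8)
def kf(q):
    X=H([q[1],-.085+.165*np.cos(q[0]),.078+.165*np.sin(q[0])]);return np.concatenate([proj(T,X)[0]-ku,proj(S,X)[0]-ks])
r=least_squares(kf,[.6,0]);print("tilt,xoff",r.x,r.fun.round(2))
# free triangulation
o1,v1=ray(T,ku);o2,v2=ray(S,ks);A=np.c_[v1,-v2];t=np.linalg.lstsq(A,o2-o1,rcond=None)[0];print("tri knob",o1+v1*t[0],o2+v2*t[1])
print("hinge",H([0,-.085,.078]),"clip",H([0,.043,.092]))
E
python3 fit.py
```

```text
rack 0.0 [[0.514, 0.2009], [0.5105, 0.001], [0.418, 0.0012], [0.4191, 0.2018]] [0.4654 0.1012 0.    ] 0.19991708488409252 0.09248598769881167 0.0948355307351695 -0.9981791866646932
rack 0.008 [[0.5129, 0.1993], [0.5094, 0.0006], [0.4175, 0.0008], [0.4186, 0.2002]] [0.4646 0.1002 0.008 ] 0.19874220864828332 0.09194246442187082 0.09427819962244496 -0.9981791866646771
disp [[0.5959, -0.27], [0.5707, -0.4566], [0.4735, -0.4448], [0.4993, -0.2563]] [ 0.5349 -0.357   0.01  ] 0.18830387924849015 0.09796587601585553 0.09752131668249872
yellow crown [array([0.4602, 0.1584, 0.088 ]), array([0.4602, 0.1363, 0.088 ])] blue crown [array([0.46  , 0.0627, 0.088 ]), array([0.4599, 0.0416, 0.088 ])]
[0.5054 0.1535 0.048 ]
[0.4252 0.152  0.048 ]
[0.505  0.0556 0.048 ]
[0.4236 0.0549 0.048 ]
[ 0.53575589 -0.35620011 -0.1339082 ] -7.672374427400312
[[-0.44 -0.68]
 [ 0.1  -0.61]
 [-0.38 -0.01]
 [-0.31  0.15]
 [-0.21 -0.42]
 [ 0.6  -0.02]
 [ 1.33 -0.2 ]]
tilt,xoff [0.57370936 0.00394773] [ 1.55 -1.01  1.15  1.99]
tri knob [ 0.54240836 -0.29756101  0.17671915] [ 0.5455356  -0.29535373  0.17686369]
hinge [ 0.52440768 -0.44043916  0.078     ] clip [ 0.54149675 -0.31358506  0.092     ]
```

```bash
python3 -m pendant '[[0,[50,-36,-20],0.17],[0,[100,-72,-20],0.346],[0,[150,-108,-20],0.346],[0,[200,-145,-20],0.346],[0,[250,-181,-20],0.346],[0,[295,-214,-20],0.346],[0,[295,-214,-20],0.346],[0,[295,-214,-20],0.346]]'
python3 - <<'E'
from plant import robot
from h import *
c=robot.camera("wrist");pickle.dump(c,open("w1.pkl","wb"));cv2.imwrite("pics/c_w.png",c["frame"])
s=robot.get_state();print(s["time"],s["tool_pos"],s["tool_rot"]);R=np.array(c["R"]);print(-R.T@c["t"],R.round(3).tolist())
E
```

```text
time: 1.15
tool_pos: [0.4503, -0.3812, 0.2496]
tool_rot: [1.0, -0.0, -0.0, 0.0]
ft_force: [-0.6, -0.4, -0.5]
grip_width: 1.003
1.2 [ 0.44982319 -0.38195554  0.24956294] [ 9.99999540e-01 -8.55047852e-04 -3.07934153e-04  3.07377756e-04]
[ 0.52334272 -0.37929454  0.4057393 ] [[-0.001, -1.0, 0.002], [-0.966, 0.001, 0.26], [-0.26, -0.002, -0.966]]
```

View pics/c_w.png

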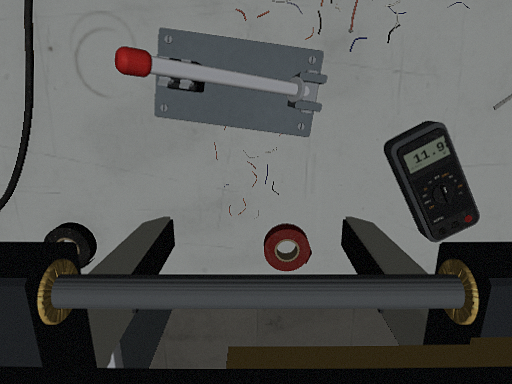

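The wrist view shows the dispenser clearly: knob at about (133,61), plate corners at about (161,28), (323,52), (308,136) and (154,118), and the hinge at about (300,90).

Run:
```python
from h import *
c=pickle.load(open("w1.pkl","rb"));crop(c,105,15,230,130,3.4,"pics/d.png")
```

```text
(no output)
```

View pics/d.png

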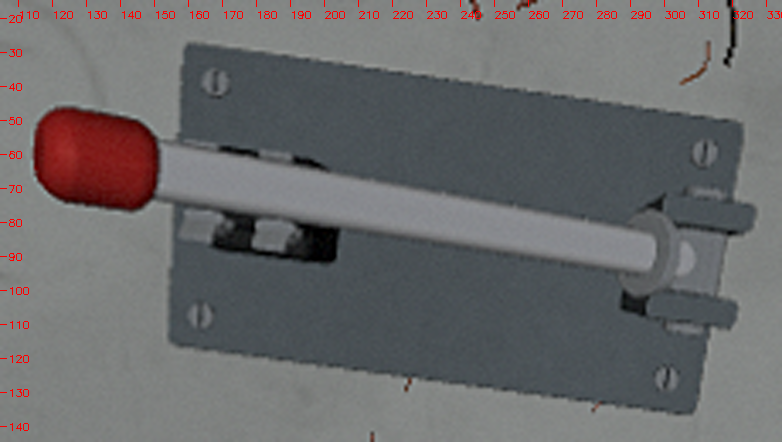

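```bash
cat > fit2.py <<'E'
from h import *
from scipy.optimize import least_squares
d=pickle.load(open("a.pkl","rb"));T=d["top"];S=d["scene"];W=pickle.load(open("w1.pkl","rb"))
c8=lambda x,y,x0,y0,s:np.array((x0+x/s-.5,y0+y/s-.5))
w=lambda x,y:c8(x,y,105,15,3.4)
t=lambda x,y:c8(x,y,312,155,9); s_=lambda x,y:c8(x,y,280,130,8)
cor=[(.05,.095,.01),(.05,-.095,.01),(-.05,-.095,.01),(-.05,.095,.01)]
obs=[(W,w(*q),L,None,1) for q,L in zip([(186,43),(743,123),(692,414),(170,343)],cor)]
obs+=[(T,t(*q),L,None,1) for q,L in zip([(105,80),(653,152),(632,438),(72,365)],cor)]
obs+=[(S,s_(48,463),cor[0],None,1),(S,s_(212,546),cor[3],None,1),(S,s_(510,405),cor[2],None,1)]
ax=[(W,w(97,159),None,.165,1),(W,w(648,252),None,.018,1),(T,t(283,147),None,.165,1),(S,s_(197,98),None,.165,1)]
def P(p,L):
    c,s=np.cos(p[2]),np.sin(p[2]);return np.array([p[0]+c*L[0]-s*L[1],p[1]+s*L[0]+c*L[1],L[2]])
def A(p,s): return P(p,[0,-.085+s*np.cos(p[3]),.078+s*np.sin(p[3])])
def f(p,o): return np.concatenate([(proj(c,P(p,L) if L else A(p,s))[0]-uv)*k for c,uv,L,s,k in o])
for nm,o in (("all",obs+ax),("wrist",obs[:4]+ax[:2]),("wrist base",obs[:4])):
    r=least_squares(lambda p:f(p,o),[.53,-.356,-.13,.57]);p=r.x
    print(nm,p.round(4));print(r.fun.reshape(-1,2).round(1).tolist());print("hinge",A(p,0).round(4),"knob",A(p,.165).round(4))
E
python3 fit2.py
```

```text
all [ 0.5396 -0.3523 -0.1354  0.5251]
[[-4.2, -1.3], [-1.8, -0.8], [-1.7, 0.4], [-4.3, 0.1], [-1.7, -2.0], [-1.2, -1.8], [-1.7, -1.2], [-1.7, -1.2], [-1.8, -0.4], [-1.2, 0.0], [-0.2, -0.1], [5.9, 2.0], [5.7, 1.5], [-2.1, -0.8], [-0.7, 4.7]]
hinge [ 0.5281 -0.4365  0.078 ] knob [ 0.5474 -0.295   0.1607]
wrist [ 0.5403 -0.353  -0.1393  0.3253]
[[-3.5, -2.3], [-1.0, -1.1], [-1.4, 0.1], [-3.9, -0.8], [3.0, 2.3], [4.4, 0.9]]
hinge [ 0.5285 -0.4371  0.078 ] knob [ 0.5502 -0.2823  0.1307]
wrist base [ 0.539  -0.3558 -0.1348  0.57  ]
[[-1.1, -0.7], [1.2, -0.3], [1.2, 0.8], [-1.3, 0.7]]
hinge [ 0.5276 -0.44    0.078 ] knob [ 0.5463 -0.3024  0.167 ]
```

```bash
cat >> fit2.py <<'E'
def draw(c,p,x0,y0,w_,h_,s,name):
    crop(c,x0,y0,w_,h_,s,name);im=cv2.imread(name)
    def pt(X): u=proj(c,X)[0];return tuple(int(v) for v in ((u-[x0,y0]+.5)*s))
    def ln(a,col):
        for i in range(len(a)-1): cv2.line(im,pt(a[i]),pt(a[i+1]),col,1,cv2.LINE_AA)
    ln([P(p,L) for L in cor+cor[:1]],(0,255,0))
    n=np.array([0,-np.sin(p[3]),np.cos(p[3])])
    def circ(s,r):
        return [P(p,np.array([0,-.085+s*np.cos(p[3]),.078+s*np.sin(p[3])])+r*(np.cos(a)*np.array([1,0,0])+np.sin(a)*n)) for a in np.linspace(0,2*np.pi,33)]
    for s,r in((.016,.012),(.02,.012),(.02,.006),(.154,.006),(.154,.009),(.176,.009)): ln(circ(s,r),(255,255,0))
    ln([A(p,0),A(p,.176)],(0,255,255))
    for y in(-.085,):
        b=[(-.017,y,.09),(.017,y,.09),(.017,y,.01),(-.017,y,.01),(-.017,y,.09)];ln([P(p,q) for q in b],(255,0,255))
    b=[(a,.043+e,.01) for a,e in((.015,.016),(.015,-.016),(-.015,-.016),(-.015,.016),(.015,.016))];ln([P(p,q) for q in b],(255,0,255))
    cv2.imwrite(name,im)
E
python3 - <<'E' >/dev/null
from fit2 import *
p=np.array([.539,-.3558,-.1348,.57])
draw(W,p,105,15,230,130,3.4,"pics/e_w.png");draw(T,p,312,155,80,55,9,"pics/e_t.png");draw(S,p,280,130,70,72,8,"pics/e_s.png")
E
```

```text
(no output)
```

View pics/e_w.png

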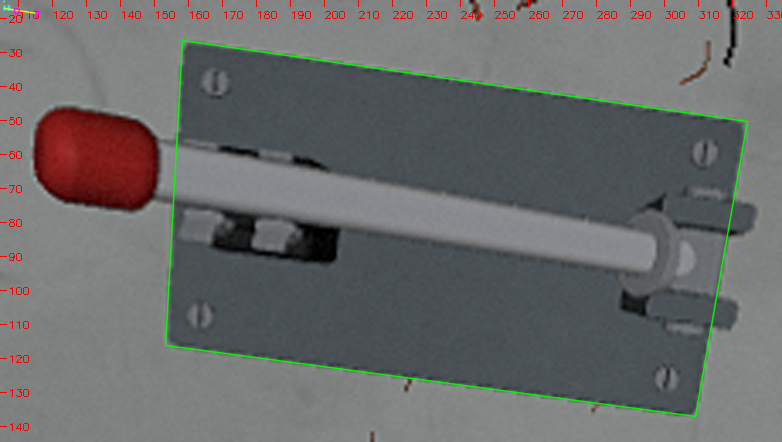

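View pics/e_t.png

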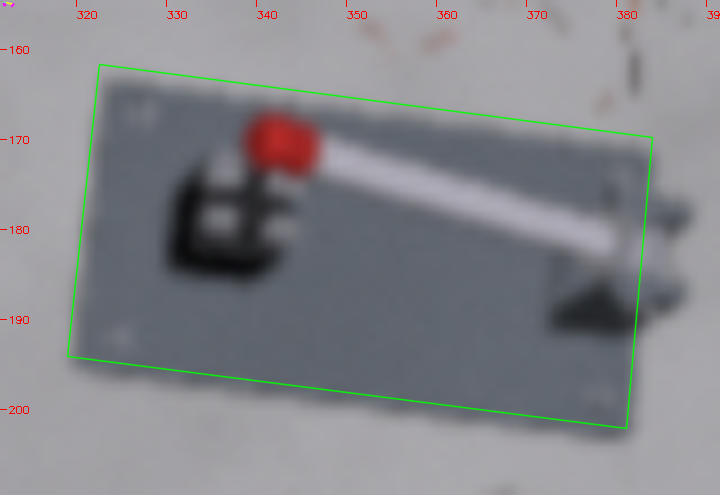

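View pics/e_s.png

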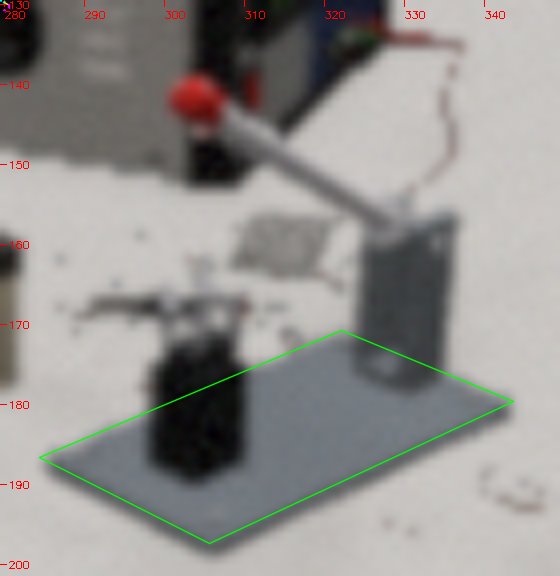

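```bash
sed -i 's/for s,r in((.016/for q_,r in((.016/; s/ln(circ(s,r)/ln(circ(q_,r)/' fit2.py
python3 - <<'E' >/dev/null
from fit2 import *
p=np.array([.539,-.3558,-.1348,.57])
draw(W,p,105,15,230,130,3.4,"pics/e_w2.png")
E
```

```text
(no output)
```

View pics/e_w2.png

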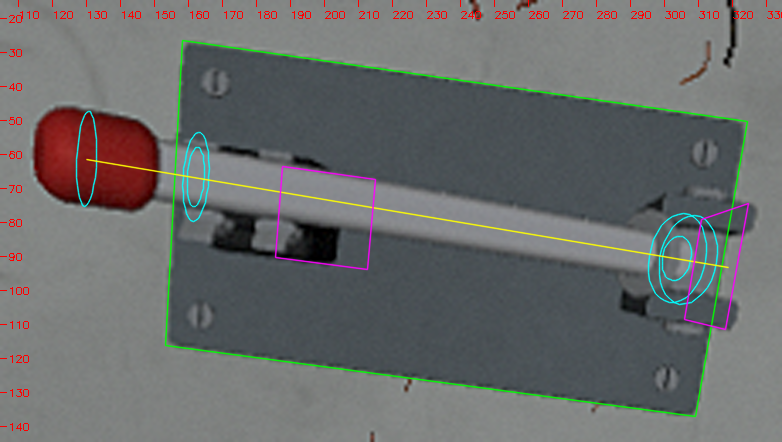

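```bash
cat > fit3.py <<'E'
from fit2 import *
# params: x,y,yaw,tilt,e  (plate centre at y=e), per-camera world shifts for T and S small prior
def f3(p,o):
    out=[]
    for c,uv,L,s,k in o:
        X=P(p,[L[0],L[1]+p[4],L[2]]) if L else A(p,s)
        sh=p[5:8] if c is T else p[8:11] if c is S else p[11:14]
        out.append((proj(c,X+sh)[0]-uv))
    return np.concatenate(out+[p[5:14]/.002])
o=obs+ax
r=least_squares(lambda p:f3(p,o),[.53,-.356,-.13,.57,0]+[0]*9);p=r.x
print("F3",p.round(4));print(r.fun[:-9].reshape(-1,2).round(1).tolist());print("hinge",A(p,0).round(4),"knob",A(p,.165).round(4))
E
python3 fit3.py | sed -n '/F3/,$p'
python3 - <<'E' >/dev/null
from fit3 import *
import fit2
fit2.cor=[(a,b+p[4],z) for a,b,z in cor]
q=p.copy();q[:2]+=p[11:13]
draw(W,q,105,15,230,130,3.4,"pics/f_w.png")
q=p.copy();q[:2]+=p[8:10];draw(S,q,280,130,70,72,8,"pics/f_s.png")
E
```

```text
F3 [ 5.391e-01 -3.451e-01 -1.341e-01  6.217e-01 -1.120e-02 -1.900e-03
 -7.000e-04 -3.000e-04  2.000e-04  2.000e-04 -2.000e-04  1.700e-03
  5.000e-04 -1.200e-03]
[[-0.9, -0.7], [1.0, -0.5], [1.0, 0.5], [-1.0, 0.5], [-0.2, -0.7], [0.3, -0.6], [-0.2, 0.0], [-0.1, 0.2], [-0.7, -0.5], [0.1, -0.2], [0.8, -0.3], [1.0, 0.3], [-1.3, 0.3], [-0.4, -0.3], [0.1, 0.8]]
hinge [ 0.5277 -0.4294  0.078 ] knob [ 0.5457 -0.2965  0.1741]
```

View pics/f_w.png

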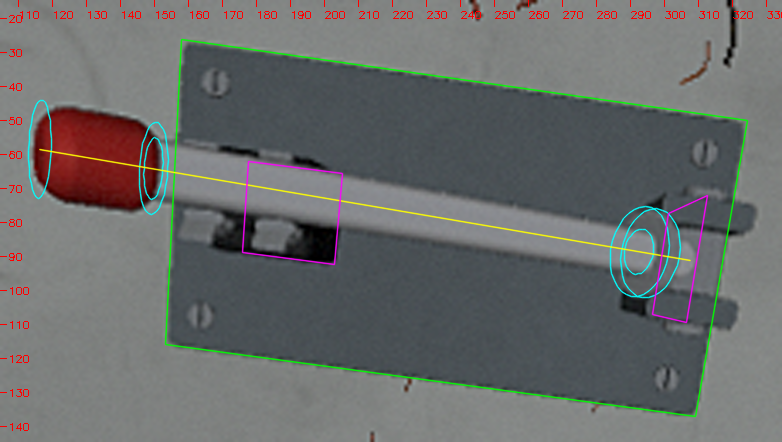

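View pics/f_s.png

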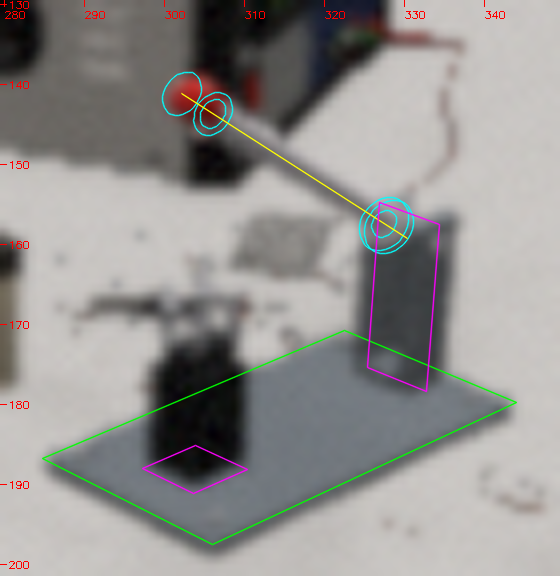

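```bash
python3 -m pendant '[[0,[0,-60,0],0],[0,[0,-120,0],0],[0,[0,-180,0],0],[0,[0,-240,0],0],[0,[0,-300,0],0],[0,[0,-360,0],0],[0,[-5,-420,0],0],[0,[-15,-480,0],0],[0,[-20,-490,0],0],[0,[-20,-490,0],0],[0,[-20,-490,0],0]]'
python3 - <<'E'
from plant import robot
from h import *
c=robot.camera("wrist");pickle.dump(c,open("w2.pkl","wb"));cv2.imwrite("pics/g_w.png",c["frame"])
s=robot.get_state();print(s["time"],s["tool_pos"],s["tool_rot"])
E
```

```text
time: 2.58
tool_pos: [0.4313, 0.1071, 0.2496]
tool_rot: [1.0, -0.002, 0.0, 0.0]
ft_force: [-0.0, -0.1, -0.2]
grip_width: 1.003
2.625 [0.43129861 0.10717682 0.24957266] [ 9.99998215e-01 -1.86911929e-03  4.08867678e-07  2.76679398e-04]
```

View pics/g_w.png

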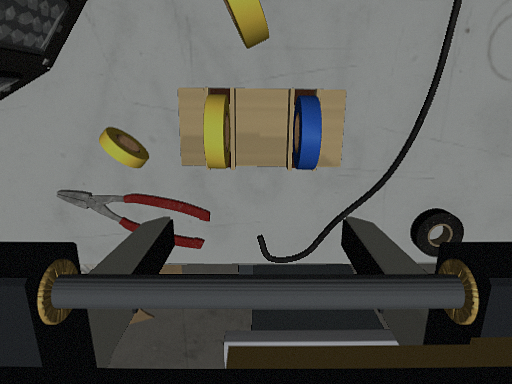

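The wrist view shows the rack with corners at about (179,88), (346,90), (343,167) and (180,166). The yellow roll is at about x 204-229 and the blue one at about x 293-322.

Run:
```python
from h import *
c=pickle.load(open("w2.pkl","rb"));crop(c,170,80,184,96,4.2,"pics/g2.png")
```

```text
(no output)
```

View pics/g2.png

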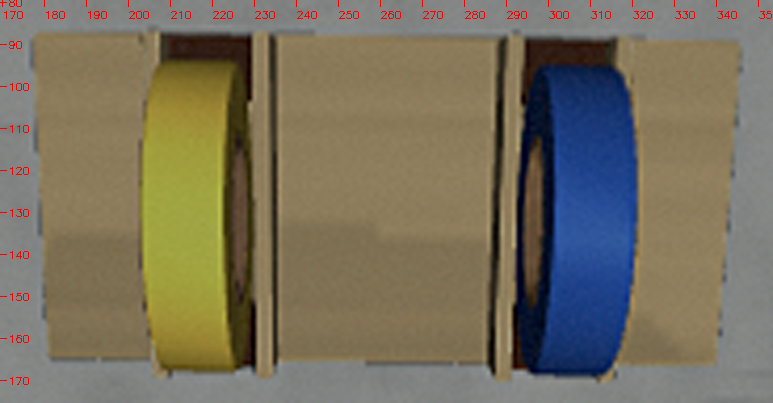

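Run:
```python
from h import *
c=pickle.load(open("w2.pkl","rb"))
w=lambda x,y:(170+x/4.2-.5,80+y/4.2-.5)
for z in(.0,.008):
    Q=np.array([onz(c,w(*q),z) for q in[(36,33),(738,41),(716,365),(49,357)]]);print(z,Q[:,:2].round(4).tolist(),Q.mean(0).round(4),np.linalg.norm(Q[0]-Q[1]),np.linalg.norm(Q[1]-Q[2]))
# crown at z .088, row near camera-nadir: top point; edges
for x,y in((143,200),(223,200),(555,200),(637,200)): print(onz(c,w(x,y),.087).round(4))
# silhouette ends
for x,y in((195,60),(195,372)): 
    print(onz(c,w(x,y),.048).round(4))
from scipy.optimize import least_squares
# ring silhouette fit: extreme rows of yellow outer circle
def f(p):
    th=np.linspace(0,2*np.pi,400);X=np.c_[p[0]+.04*np.cos(th),np.full(400,.148),.048+.04*np.sin(th)]
    v=proj(c,X)[:,1];return [v.min()-w(195,60)[1],v.max()-w(195,372)[1]]
r=least_squares(lambda p:f(p),[.465]);print(r.x,r.fun)
```

```text
0.0 [[0.517, 0.2034], [0.5139, 0.0017], [0.4188, 0.0024], [0.4223, 0.2057]] [0.468  0.1033 0.    ] 0.20164392141219098 0.0950960922737782
0.008 [[0.5167, 0.2015], [0.5137, 0.0039], [0.4205, 0.0045], [0.4239, 0.2038]] [0.4687 0.1034 0.008 ] 0.19766869181335178 0.09322135785037892
[0.4769 0.1607 0.087 ]
[0.4768 0.1421 0.087 ]
[0.4764 0.065  0.087 ]
[0.4763 0.046  0.087 ]
[0.5086 0.1522 0.048 ]
[0.4277 0.1552 0.048 ]
[0.46857308] [ 0.01555704 -0.01704968]
```

```bash
python3 -m pendant '[[0,[36,-42,10],0.012],[0,[36,-42,60],0.012],[0,[36,-42,110],0.012],[0,[36,-42,145],0.012],[0,[36,-42,161],0.012],[0,[36,-42,161],0.012],[0,[36,-42,161],0.012]]' 30
python3 - <<'E'
from plant import robot
from h import *
c=robot.camera("wrist");cv2.imwrite("pics/h_w.png",c["frame"]);c=robot.camera("scene");crop(c,150,150,150,140,4,"pics/h_s.png")
s=robot.get_state();print(s["time"],s["tool_pos"],s["tool_rot"])
E
```

```text
time: 3.5
tool_pos: [0.4675, 0.1505, 0.0892]
tool_rot: [1.0, -0.007, 0.0, 0.0]
ft_force: [-0.1, -0.4, -0.1]
grip_width: 1.001
3.6 [0.46750002 0.15095616 0.08952105] [ 9.99978453e-01 -6.51399548e-03  7.71152537e-04 -2.58399120e-04]
```

View pics/h_w.png

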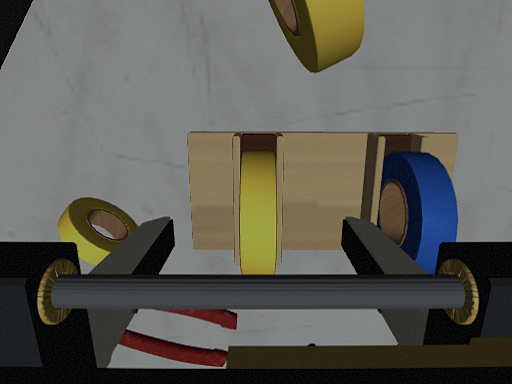

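View pics/h_s.png

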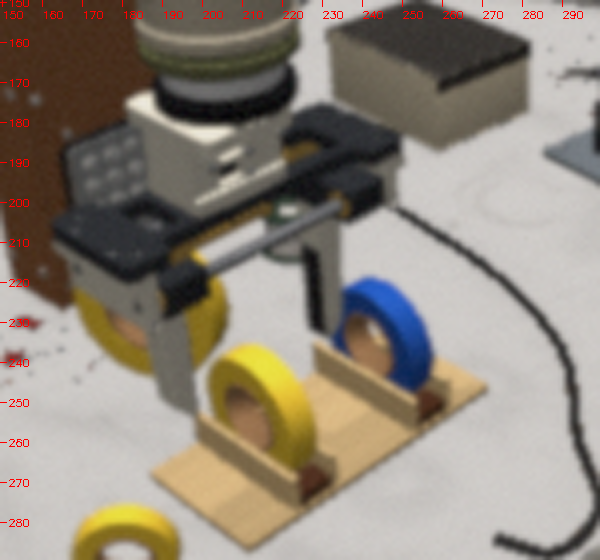

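The wrist view shows the roll centred between the fingers at column 258, and blue is well clear of the right finger. Closing the gripper.

```bash
python3 -m pendant '[[1,[0,0,0],0],[1,[0,0,0],0],[1,[0,0,0],0],[1,[0,0,0],0],[1,[0,0,0],0],[1,[0,0,0],0]]' 30;  python3 -m pendant '[[1,[0,0,-20],0],[1,[0,0,-50],0],[1,[0,0,-80],0],[1,[0,0,-80],0],[1,[0,0,-80],0]]'
python3 - <<'E'
from plant import robot
from h import *
c=robot.camera("wrist");cv2.imwrite("pics/i_w.png",c["frame"]);c=robot.camera("scene");crop(c,130,110,180,150,4,"pics/i_s.png")
s=robot.get_state();print(s["time"],s["tool_pos"],s["tool_rot"])
E
```

```text
time: 4.35
tool_pos: [0.4668, 0.1512, 0.0886]
tool_rot: [1.0, -0.006, -0.0, 0.0]
ft_force: [-0.8, -0.8, 0.5]
grip_width: 0.406
time: 4.97
tool_pos: [0.4665, 0.1511, 0.1682]
tool_rot: [1.0, -0.006, -0.0, 0.0]
ft_force: [0.5, -0.5, 0.1]
grip_width: 0.007
5.075 [0.46631471 0.15103531 0.16768417] [ 9.99981442e-01 -6.03390715e-03 -7.71100352e-04  3.35920892e-04]
```

View pics/i_w.png

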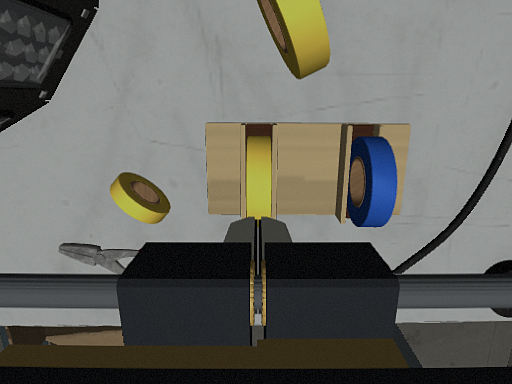

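View pics/i_s.png

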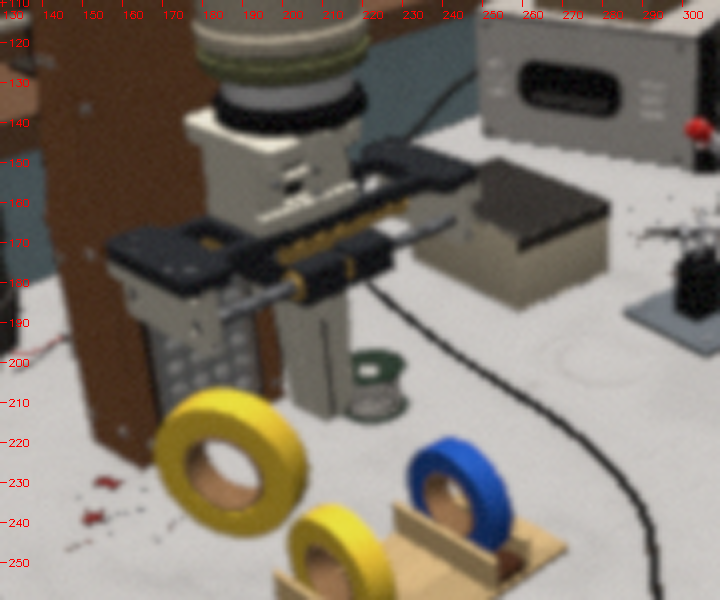

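I lifted before the fingers had closed, so the gripper came up empty and the roll is still in its slot, undisturbed. I'll repeat with more time for closing.

```bash
python3 -m pendant '[[0.4,[0,0,0],0],[0.4,[0,0,0],0],[0.4,[0,0,0],0],[0.4,[0,0,0],0],[0.4,[0,0,0],0],[0.4,[0,0,0],0],[0.4,[0,0,0],0],[0.4,[0,0,30],0],[0.4,[0,0,60],0],[0.4,[0,0,80],0],[0.4,[0,0,80],0]]'; python3 -m pendant '[[1,[0,0,0],0],[1,[0,0,0],0],[1,[0,0,0],0],[1,[0,0,0],0],[1,[0,0,0],0],[1,[0,0,0],0],[1,[0,0,0],0],[1,[0,0,0],0],[1,[0,0,0],0],[1,[0,0,0],0]]' 30
```

```text
time: 6.45
tool_pos: [0.4661, 0.151, 0.0875]
tool_rot: [1.0, -0.006, -0.001, 0.001]
ft_force: [-0.7, 0.4, -0.4]
grip_width: 0.6
time: 7.7
tool_pos: [0.4671, 0.1512, 0.0889]
tool_rot: [1.0, -0.006, 0.0, -0.0]
ft_force: [-0.5, -0.3, 5.7]
grip_width: 0.21
```

```bash
python3 -m pendant '[[1,[0,0,-15],0],[1,[0,0,-40],0],[1,[0,0,-80],0],[1,[0,0,-125],0],[1,[0,0,-170],0],[1,[0,0,-170],0],[1,[0,0,-170],0]]'
python3 - <<'E'
from plant import robot
from h import *
c=robot.camera("wrist");cv2.imwrite("pics/j_w.png",c["frame"]);c=robot.camera("scene");pickle.dump(c,open("j_s.pkl","wb"));crop(c,130,100,180,150,4,"pics/j_s.png")
s=robot.get_state();print(s["time"],s["tool_pos"],s["tool_rot"])
E
```

```text
time: 8.57
tool_pos: [0.4662, 0.151, 0.2585]
tool_rot: [1.0, -0.006, -0.0, 0.0]
ft_force: [0.4, -0.6, -1.2]
grip_width: 0.212
8.675 [0.46600829 0.15090759 0.25758925] [ 9.99981052e-01 -6.04993125e-03 -1.04930518e-03  4.40311310e-04]
```

View pics/j_w.png

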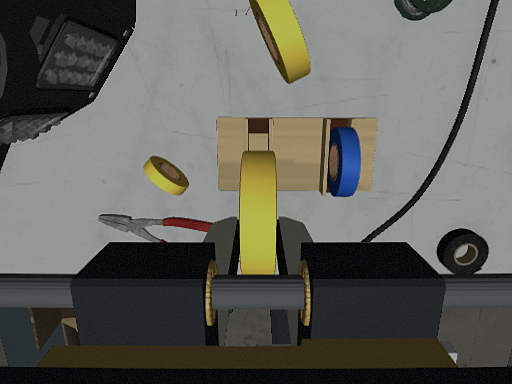

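View pics/j_s.png

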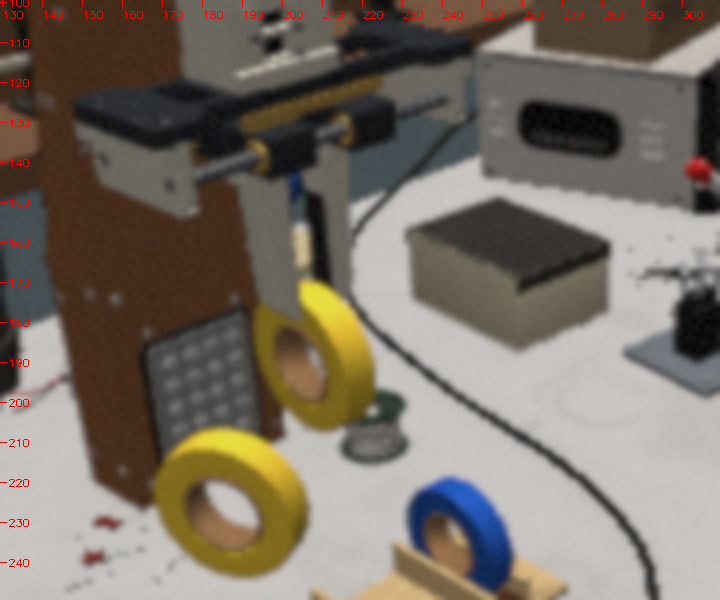

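```bash
python3 - <<'E'
from h import *
S=pickle.load(open("j_s.pkl","rb"))
X=np.array([.466,.151,.2580-.0408]);print(proj(S,X))
for dx in(-.01,0,.01):
  for dz in (-.006,0,):
    th=np.linspace(0,2*np.pi,200);C=X+[dx,0,dz]
    q=proj(S,np.c_[C[0]+.04*np.cos(th),np.full(200,C[1]+.01),C[2]+.04*np.sin(th)]);r=proj(S,np.c_[C[0]+.04*np.cos(th),np.full(200,C[1]-.01),C[2]+.04*np.sin(th)])
    print(dx,dz,"full",np.r_[q,r].min(0).round(1),np.r_[q,r].max(0).round(1))
E
cp pics/j_w.png /tmp/
python3 - <<'E'
import sys;sys.path.insert(0,'.')
import cv2
im=cv2.imread('pics/j_w.png');from h import crop
crop({"frame":im},190,130,130,100,6,"pics/j_w2.png")
E
```

```text
[[208.1427415  189.26314597]]
-0.01 -0.006 full [195.7 173.7] [227.8 212.5]
-0.01 0 full [195.4 171.1] [227.6 210.1]
0 -0.006 full [192.9 172.4] [224.6 210.9]
0 0 full [192.6 169.8] [224.4 208.5]
0.01 -0.006 full [190.1 171.1] [221.4 209.3]
0.01 0 full [189.8 168.5] [221.2 206.9]
```

View pics/j_w2.png

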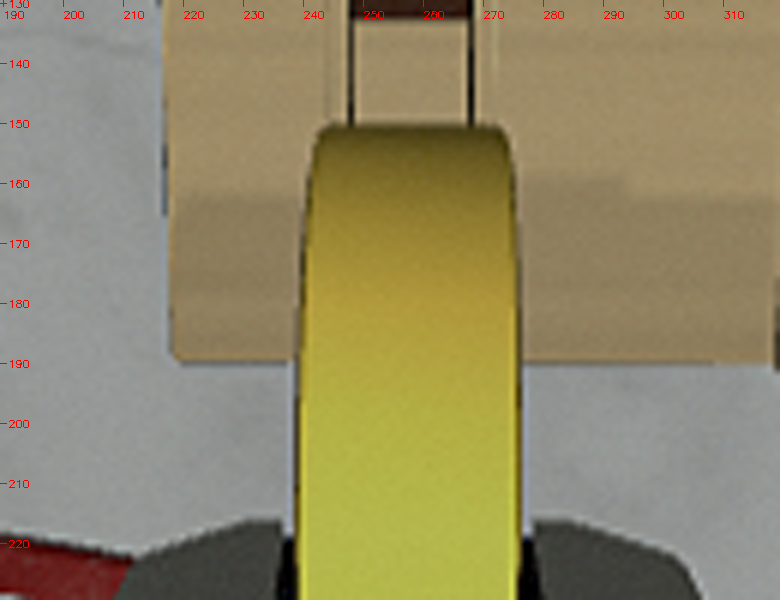

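Run:
```python
from h import *
W=pickle.load(open("w1.pkl","rb"));tp=np.array([.44982,-.38196,.24956])
for dx in(-.005,0,.005):
  for dz in(-.003,0,.003):
    th=np.linspace(0,2*np.pi,400);C=tp+[dx,0,dz-.041]
    q=proj(W,np.c_[C[0]+.04*np.cos(th),np.full(400,C[1]),C[2]+.04*np.sin(th)]);print(dx,dz,q[:,1].min().round(1),q[np.argmin(q[:,1]),0].round(1))
```

```text
-0.005 -0.003 159.9 260.9
-0.005 0 160.7 261.0
-0.005 0.003 161.6 261.1
0 -0.003 152.2 261.0
0 0 153.0 261.0
0 0.003 153.8 261.1
0.005 -0.003 144.5 261.0
0.005 0 145.2 261.1
0.005 0.003 145.8 261.1
```

```bash
python3 -m pendant '[[1,[10,50,0],0.03],[1,[25,105,0],0.06],[1,[40,160,0],0.09],[1,[52,215,0],0.122],[1,[63,270,0],0.122],[1,[74,325,0],0.122],[1,[83,375,0],0.122],[1,[89,405,0],0.122],[1,[89,414,0],0.122],[1,[89,414,0],0.122],[1,[89,414,0],0.122]]'
python3 - <<'E'
from plant import robot
from h import *
c=robot.camera("wrist");pickle.dump(c,open("k_w.pkl","wb"));cv2.imwrite("pics/k_w.png",c["frame"]);c=robot.camera("scene");pickle.dump(c,open("k_s.pkl","wb"));crop(c,240,70,130,130,4.6,"pics/k_s.png")
s=robot.get_state();print(s["time"],s["tool_pos"],s["tool_rot"])
E
```

```text
time: 10.05
tool_pos: [0.5507, -0.2621, 0.2582]
tool_rot: [0.998, -0.066, -0.0, -0.0]
ft_force: [0.4, 0.5, -0.9]
grip_width: 0.212
10.15 [ 0.5509352  -0.26230818  0.25860232] [ 9.97813956e-01 -6.60850955e-02 -7.03712808e-05 -2.54243418e-04]
```

View pics/k_w.png

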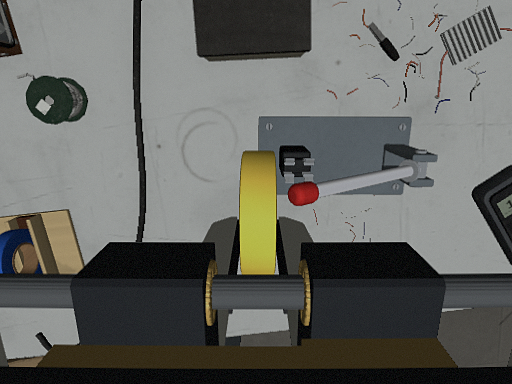

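View pics/k_s.png

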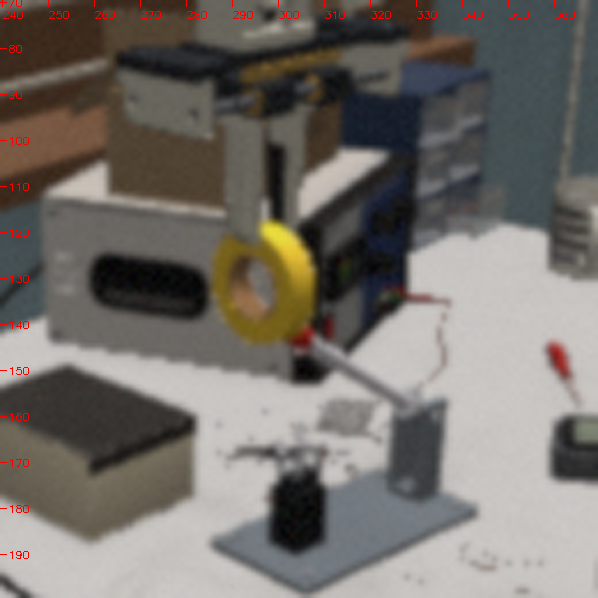

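```bash
python3 - <<'E' | sed -n '/XX/,$p'
from fit3 import *
c=pickle.load(open("k_w.pkl","rb"));crop(c,235,105,185,105,4.2,"pics/k_w2.png")
print("XX pred knob",proj(c,A(p,.165)).round(1),"+shift",proj(c,A(p,.165)+p[11:14]).round(1),"collar",proj(c,A(p,.018)+p[11:14]).round(1))
import fit2
fit2.cor=[(a,b+p[4],z) for a,b,z in cor];q=p.copy();q[:2]+=p[11:13];draw(c,q,235,105,185,105,4.2,"pics/k_w3.png")
s=pickle.load(open("k_s.pkl","rb"))
E
```

```text
XX pred knob [[304.5 195.2]] +shift [[303.4 192.8]] collar [[406.8 169.4]]
```

View pics/k_w3.png

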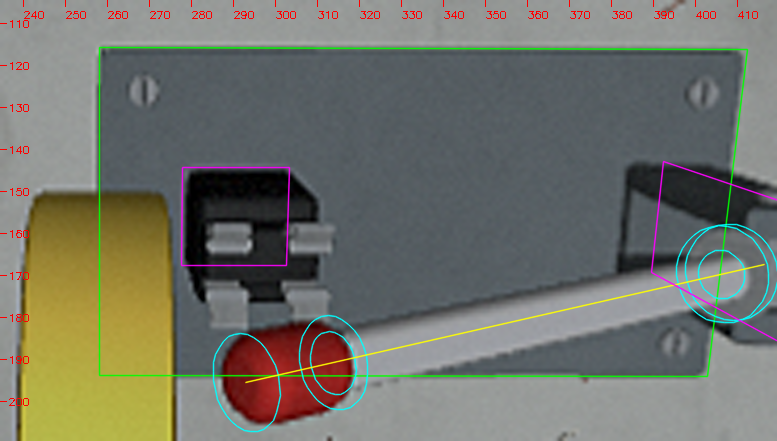

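View pics/k_w2.png

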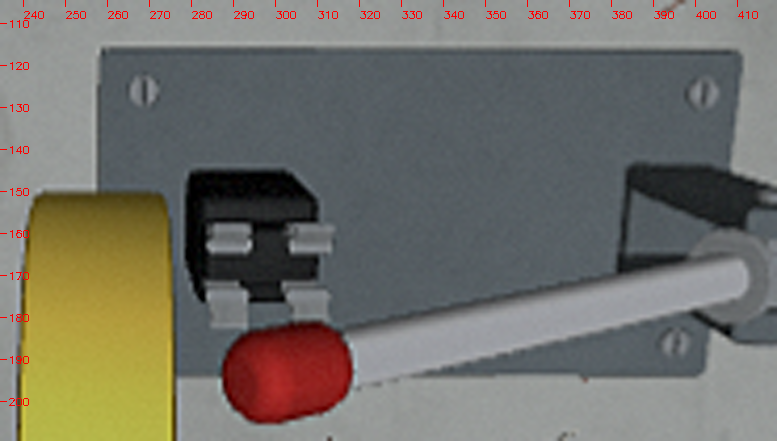

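```bash
python3 -m pendant '[[1,[-1,2,10],0],[1,[-1,2,21],0],[1,[-1,2,21],0],[1,[-1,8,25],0],[1,[-1,14,30],0],[1,[-1,20,34],0],[1,[-1,26,38],0],[1,[-1,26,38],0]]'
python3 - <<'E'
from plant import robot
from h import *
c=robot.camera("wrist");crop(c,235,105,185,115,4.2,"pics/l_w.png");c=robot.camera("scene");crop(c,260,90,90,90,6,"pics/l_s.png")
s=robot.get_state();print(s["time"],s["tool_pos"],s["ft_force"])
E
```

```text
time: 11.15
tool_pos: [0.5459, -0.2902, 0.2202]
tool_rot: [0.998, -0.068, -0.0, 0.0]
ft_force: [-0.7, 0.4, -0.8]
grip_width: 0.214
11.25 [ 0.54633323 -0.2894545   0.22058355] [-0.47660537 -0.10062587 -1.78744344]
```

View pics/l_w.png

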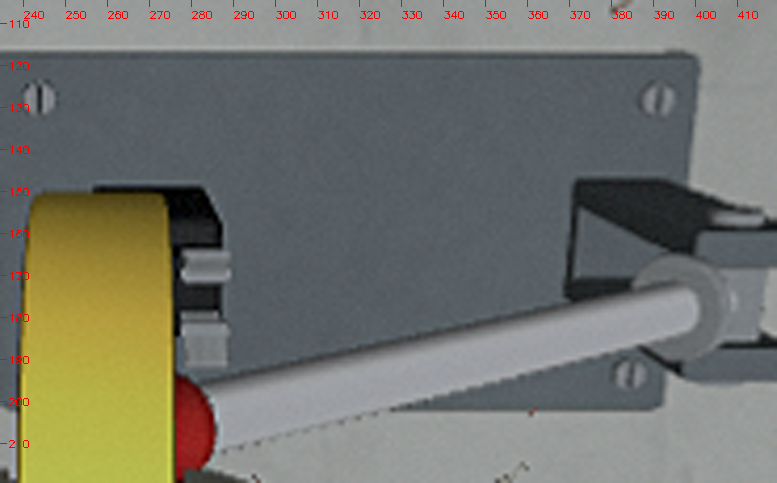

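View pics/l_s.png

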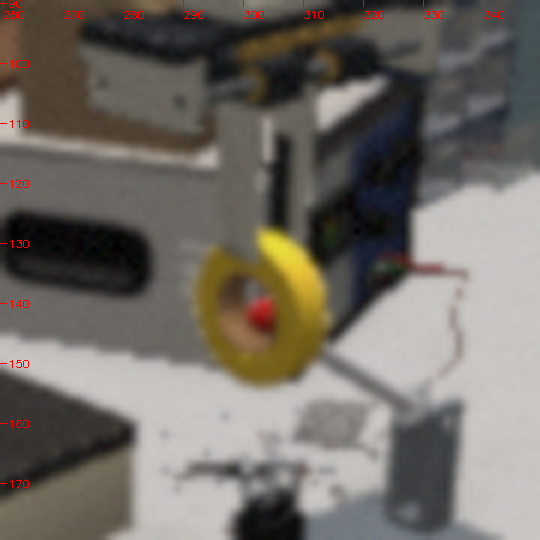

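The wrist view shows the knob disappearing behind the roll at about (282,207), and in the scene view it is visible inside the bore at about (301,141). There is no contact force, so I'll go on along the rod.

```bash
python3 -m pendant '[[1,[0,6,4],0],[1,[0,12,9],0],[1,[0,18,13],0],[1,[0,24,17],0],[1,[0,30,21],0],[1,[0,36,26],0],[1,[0,36,26],0]]'
python3 - <<'E'
from plant import robot
from h import *
c=robot.camera("wrist");crop(c,235,105,185,115,4.2,"pics/m_w.png");c=robot.camera("scene");crop(c,260,90,90,90,6,"pics/m_s.png")
s=robot.get_state();print(s["time"],s["tool_pos"],s["ft_force"])
E
```

```text
time: 12.12
tool_pos: [0.5411, -0.3257, 0.1941]
tool_rot: [0.998, -0.067, -0.0, -0.0]
ft_force: [-0.2, 0.6, -1.8]
grip_width: 0.212
12.225 [ 0.54149723 -0.32502487  0.19452219] [ 0.36691924  0.06091982 -0.84941098]
```

View pics/m_w.png

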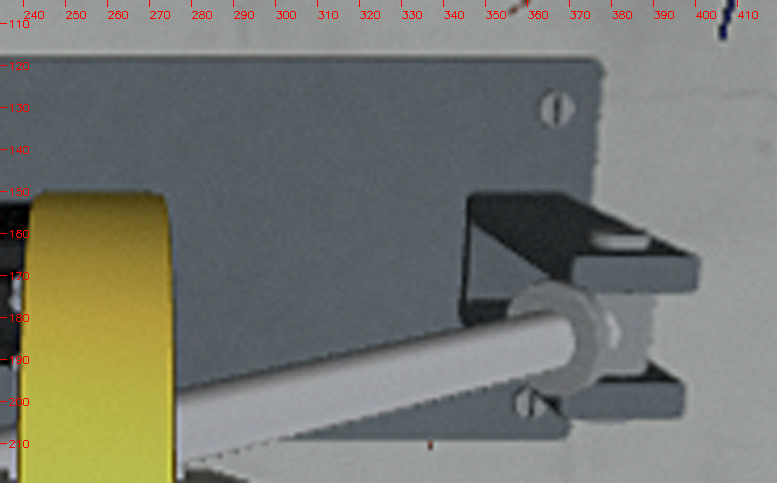

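View pics/m_s.png

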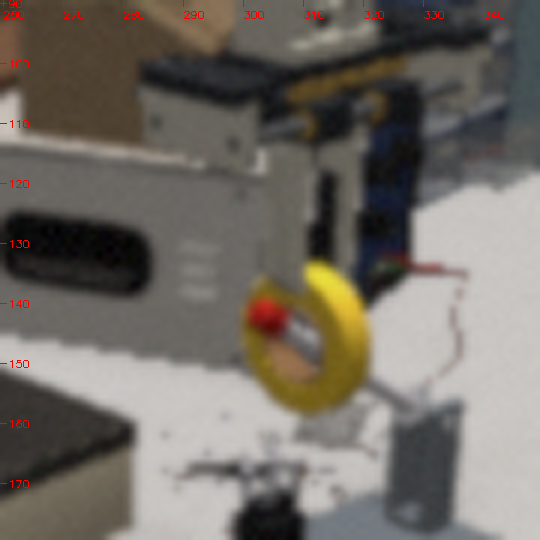

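The knob is through the bore: in the scene view it sits at about (301,142), in front of the roll, with the rod passing through it. I'll slide on towards the middle of the rod.

```bash
python3 -m pendant '[[1,[0,10,7],0],[1,[0,20,14],0],[1,[0,30,21],0],[1,[0,40,29],0],[1,[0,48,34],0],[1,[0,53,38],0],[1,[0,53,38],0],[1,[0,53,38],0]]'
python3 - <<'E'
from plant import robot
from h import *
c=robot.camera("wrist");crop(c,235,105,185,115,4.2,"pics/n_w.png");c=robot.camera("scene");crop(c,270,100,90,90,6,"pics/n_s.png")
s=robot.get_state();print(s["time"],s["tool_pos"],s["ft_force"])
E
```

```text
time: 13.22
tool_pos: [0.5346, -0.3773, 0.1568]
tool_rot: [0.998, -0.067, 0.0, -0.0]
ft_force: [-0.3, 0.5, -1.0]
grip_width: 0.214
13.325 [ 0.53468643 -0.37725029  0.1568914 ] [ 0.96241054 -0.14641555 -1.73584697]
```

View pics/n_s.png

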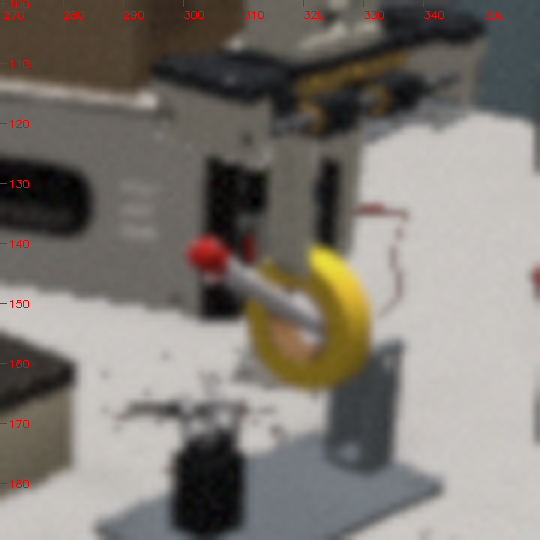

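View pics/n_w.png

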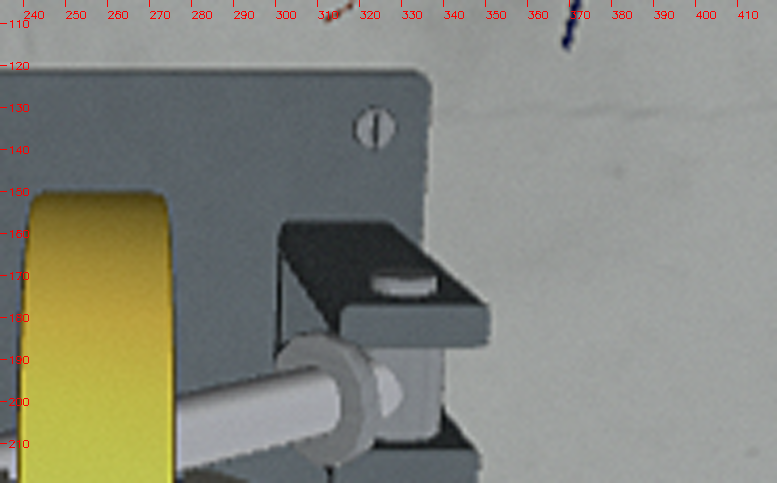

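Threaded. I'll ease up 2 mm, open just a little so the knob-side finger clears the rising rod, and withdraw straight up.

```bash
python3 -m pendant '[[1,[0,0,-2],0],[0.7,[0,0,-2],0],[0.7,[0,0,-2],0],[0.7,[0,0,-2],0],[0.7,[0,0,-2],0],[0.7,[0,0,-10],0],[0.7,[0,0,-30],0],[0.7,[0,0,-60],0],[0.7,[0,0,-90],0],[0.7,[0,0,-90],0],[0.7,[0,0,-90],0]]'
python3 - <<'E'
from plant import robot
from h import *
c=robot.camera("wrist");pickle.dump(c,open("o_w.pkl","wb"));cv2.imwrite("pics/o_w.png",c["frame"]);c=robot.camera("scene");crop(c,270,100,90,90,6,"pics/o_s.png")
s=robot.get_state();print(s["time"],s["tool_pos"],s["ft_force"])
E
```

```text
time: 14.7
tool_pos: [0.5341, -0.3775, 0.2465]
tool_rot: [0.998, -0.067, -0.0, -0.0]
ft_force: [0.2, 0.3, -0.5]
grip_width: 0.296
14.8 [ 0.53396114 -0.37731978  0.24571764] [-0.10445073  0.28377954  0.57655043]
```

View pics/o_s.png

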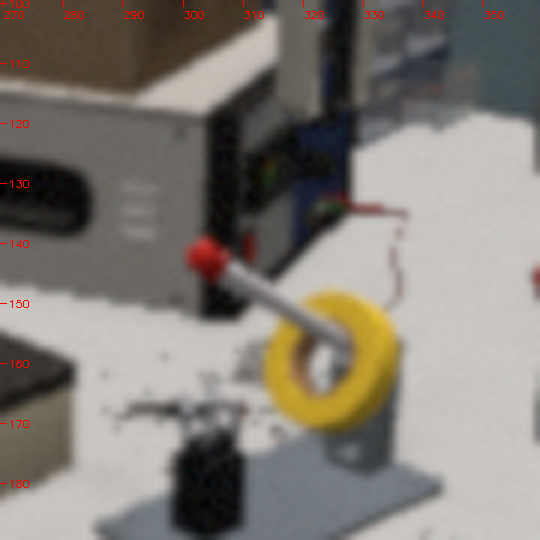

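View pics/o_w.png

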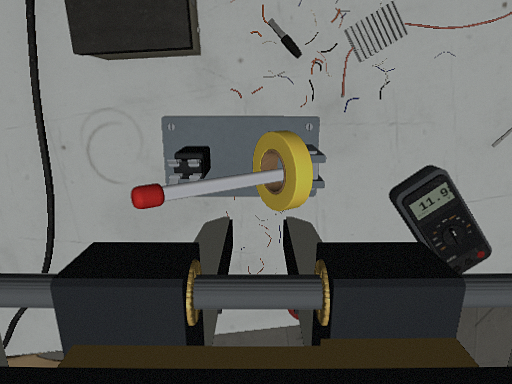

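The roll now hangs on the rod against the collar, at about (285,172) in the wrist view, with the rod through its bore and the fingers clear. Next I'll close the gripper and move over the knob.

```bash
python3 -m pendant '[[1,[1,-30,0],0],[1,[1,-60,0],0],[1,[1,-90,0],0],[1,[1,-90,0],0],[1,[1,-90,20],0],[1,[1,-90,35],0],[1,[1,-90,35],0],[1,[1,-90,35],0]]'
python3 - <<'E'
from plant import robot
from h import *
c=robot.camera("wrist");cv2.imwrite("pics/p_w.png",c["frame"]);c=robot.camera("scene");crop(c,270,100,90,90,6,"pics/p_s.png")
s=robot.get_state();print(s["time"],s["tool_pos"],s["ft_force"])
E
```

```text
time: 15.8
tool_pos: [0.5474, -0.2891, 0.2117]
tool_rot: [0.998, -0.067, -0.0, 0.0]
ft_force: [0.1, -0.4, 0.3]
grip_width: 0.005
15.9 [ 0.54764958 -0.28895553  0.21210998] [ 0.10414673  0.77489942 -1.04860714]
```

View pics/p_s.png

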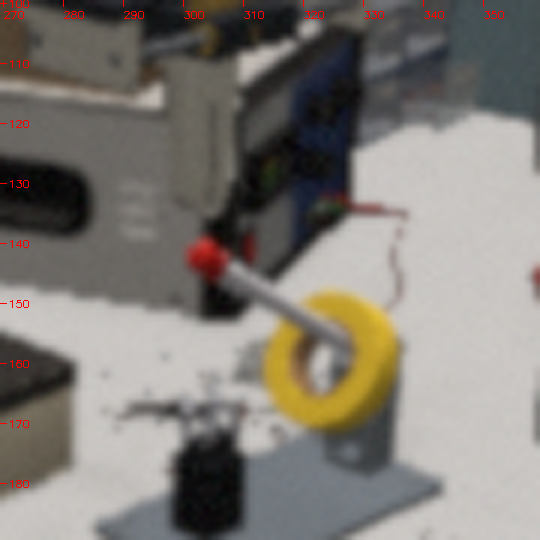

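View pics/p_w.png

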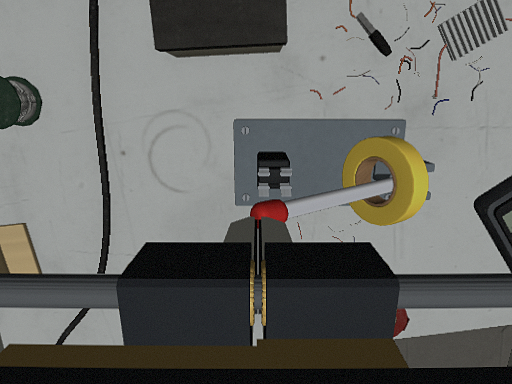

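The closed fingertips sit just above the knob, which is at about (268,211) in the wrist view and (302,142) in the scene view. I'll press down along its arc to about 0.15 rad.

```bash
python3 -m pendant '[[1,[0,0,12],0],[1,[0,-3,22],0],[1,[0,-5,30],0],[1,[0,-9,45],0],[1,[0,-13,61],0],[1,[0,-17,75],0],[1,[0,-20,87],0],[1,[0,-20,87],0]]'
python3 - <<'E'
from plant import robot
from h import *
c=robot.camera("wrist");cv2.imwrite("pics/q_w.png",c["frame"]);c=robot.camera("scene");crop(c,270,100,90,90,6,"pics/q_s.png")
s=robot.get_state();print(s["time"],s["tool_pos"],s["ft_force"])
E
```

```text
time: 16.9
tool_pos: [0.5495, -0.2685, 0.1233]
tool_rot: [0.998, -0.067, -0.001, -0.0]
ft_force: [-0.3, -0.2, -0.2]
grip_width: 0.006
17.0 [ 0.5499521  -0.26913213  0.12450195] [-2.21497865e-04  2.51891274e-01  4.33540104e-02]
```

View pics/q_s.png

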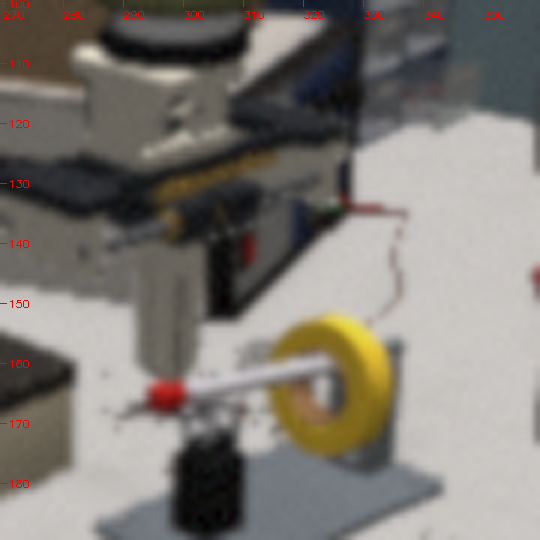

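View pics/q_w.png

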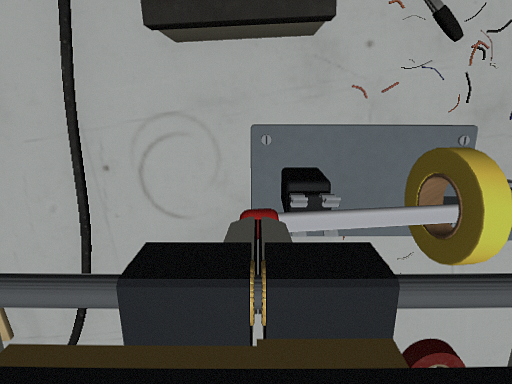

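The spindle has followed down, with the knob at about (296,165) in the scene view and the rod lying over the clips. Now I'll press through the snap.

```bash
python3 -m pendant '[[1,[0,-2,8],0],[1,[0,-4,15],0],[1,[0,-5,20],0],[1,[0,-6,25],0],[1,[0,-6,28],0],[1,[0,-6,30],0],[1,[0,-6,30],0]]'
python3 - <<'E'
from plant import robot
from h import *
c=robot.camera("wrist");cv2.imwrite("pics/r_w.png",c["frame"]);c=robot.camera("scene");crop(c,270,100,90,90,6,"pics/r_s.png")
s=robot.get_state();print(s["time"],s["tool_pos"],s["ft_force"])
E
```

```text
time: 17.88
tool_pos: [0.5513, -0.2636, 0.0966]
tool_rot: [0.998, -0.067, 0.001, 0.001]
ft_force: [-4.6, -0.3, 23.7]
grip_width: 0.004
17.975 [ 0.55131878 -0.2636241   0.09667538] [-5.11179319 -1.26896399 24.27304009]
```

View pics/r_s.png

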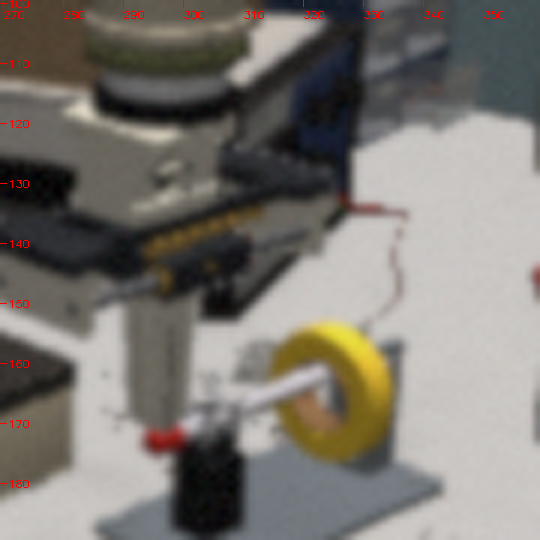

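The tips stopped at z = 0.086 m, where the knob top should be when home, with 24 N on the firm stop. I'll retreat upward and verify.

```bash
python3 -m pendant '[[1,[0,0,-15],0],[1,[0,-10,-50],0],[1,[-40,40,-100],0],[1,[-80,80,-150],0],[1,[-80,80,-150],0],[1,[-80,80,-150],0]]'
python3 - <<'E'
from plant import robot
from h import *
c=robot.camera("wrist");pickle.dump(c,open("s_w.pkl","wb"));cv2.imwrite("pics/s_w.png",c["frame"]);c=robot.camera("scene");pickle.dump(c,open("s_s.pkl","wb"));cv2.imwrite("pics/s_s.png",cv2.resize(c["frame"][110:300,150:360],None,fx=3.5,fy=3.5,interpolation=cv2.INTER_CUBIC))
s=robot.get_state();print(s["time"],s["tool_pos"],s["ft_force"])
E
```

```text
time: 18.73
tool_pos: [0.46, -0.3329, 0.2462]
tool_rot: [0.998, -0.069, 0.001, 0.001]
ft_force: [0.5, 0.7, -0.1]
grip_width: 0.005
18.825 [ 0.46140585 -0.33050357  0.24412886] [-0.8309063   0.2500823  -0.70510939]
```

View pics/s_s.png

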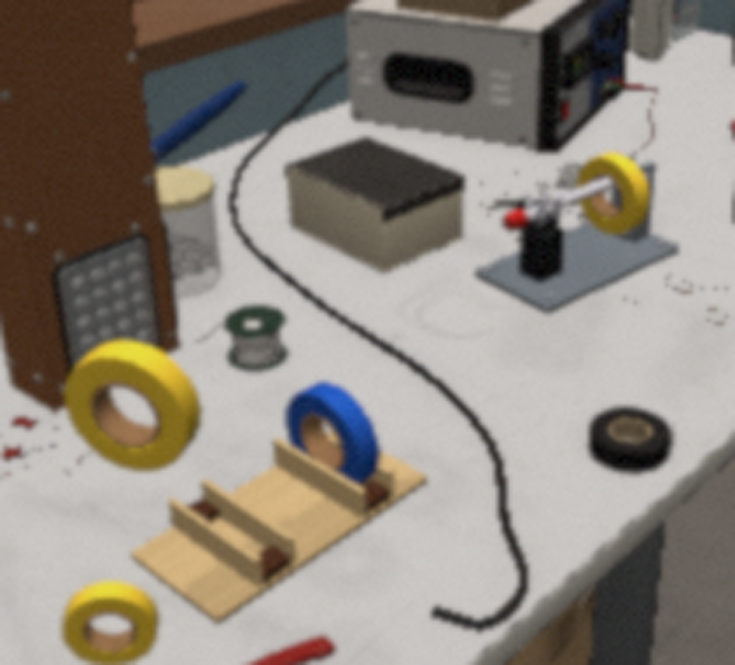

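View pics/s_w.png

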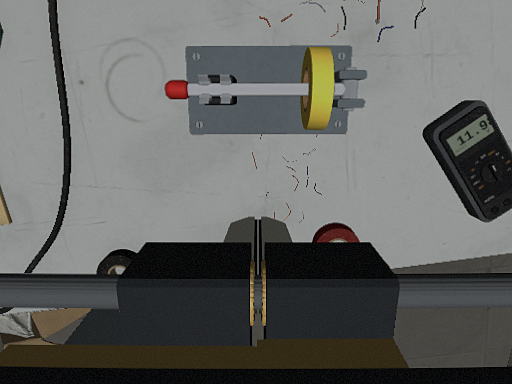

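```bash
python3 - <<'E' | sed -n '/XX/,$p'
from fit3 import *
import fit2
fit2.cor=[(a,b+p[4],z) for a,b,z in cor]
q=p.copy();q[3]=0;q[:2]+=p[11:13]
draw(pickle.load(open("s_w.pkl","rb")),q,155,35,220,110,3.5,"pics/t_w.png")
q=p.copy();q[3]=0
draw(pickle.load(open("s_s.pkl","rb")),q,280,140,70,65,8,"pics/t_s.png")
s=pickle.load(open("s_s.pkl","rb"))
for t in(0,.05,.1):
    q[3]=t;print("XX",t,proj(s,A(q,.165)).round(1))
E
```

```text
XX 0 [[296.5 173. ]]
XX 0.05 [[296.6 170.7]]
XX 0.1 [[296.8 168.3]]
```

View pics/t_s.png

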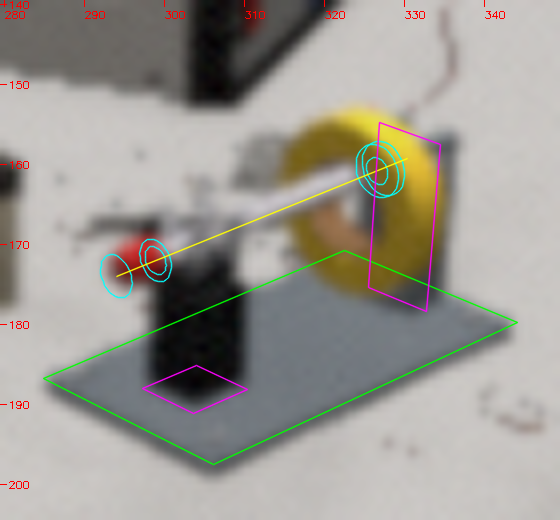

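View pics/t_w.png

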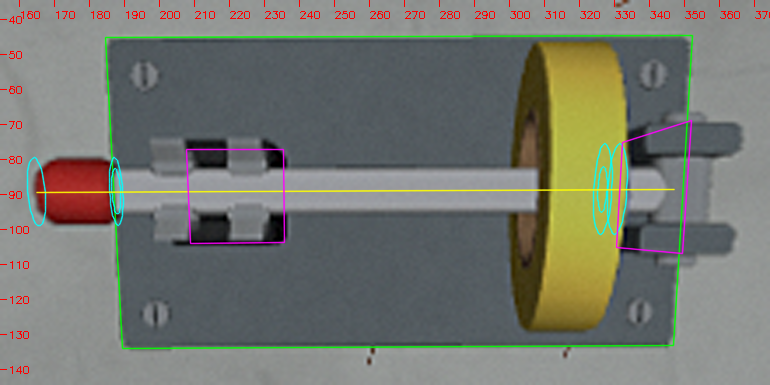

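Run:
```python
from plant import robot
print(robot.job_done()); s=robot.get_state();print(s["time"],s["ft_force"])
```

```text
the job is handed in; nothing more can be done
None
the job is handed in; nothing more can be done
```

I hung the yellow roll on the dispenser spindle, pressed the spindle down into the clips, and handed the job in at about 19 s of the 54 s allowed. No verdict was reported.

**What I did:**
- I pinched the middle-sized yellow roll at the top of its wall and threaded it level over the raised spindle without measurable contact force. I released it between collar and clips, and it slid down to rest near the collar.
- I then pressed the red knob down along its arc with closed fingers and backed the arm clear.
- My first lift came up empty because I hadn't given the fingers time to close. The roll stayed in its slot, and the second grasp held.

**Last checks:**
- **Spindle:** The fingertips stopped at z = 0.086 m under 24 N, against about 0.087 m expected with the spindle home. That is more force than the clips should need.
- **Roll position:** In the final wrist picture the rod lies along the clip axis and through the bore. The roll's centre is about 27–30 mm from the hinge along the rod.
- **Blue roll:** It is still standing in its slot.
- **Arm:** The gripper was clear of everything, with wrist force near zero.

**One disagreement:** In the scene picture the knob sat about 1.4 pixels above my model for 0 rad, which taken alone would mean about 0.03 rad. The whole rod, including the hinge end, was shifted by a similar amount. I put this down to camera calibration, not remaining tilt.

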